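Push the cell carrier home and clamp it with the thumbscrew

ROBOT

A 6-joint arm with a two-finger parallel gripper is mounted at the origin on the work surface. World frame = base frame: x ahead of the robot, y to its left, z up, the work surface at z = 0. Lengths are in mm, angles in degrees, forces in N, time in s.
With the tool pointing down it reaches from about 350 to 850 mm from the base axis. Payload 8.1 kg.
Tool frame: the origin (TCP) lies between the finger pads; the fingertips stand 22 mm ahead of it and the grasp point (between the pads) lies 3 mm ahead of it; z points along the fingers, y is the direction in which the jaws open and shut (so a half turn about z gives the same grasp; the last joint's range is limited). The gripper opens to 85 mm and grips with 20 to 120 N. Pads are 22 mm wide; open, the fingers measure 114 mm over their backs; the gripper's body (76 mm by 85 mm) begins 54 mm behind the grasp point. The pads swing forward as they close: fully open they stand 13 mm farther back than shut.
Start: joints at [-78.518, 7.471, 85.268, -0, 87.261, -4.893], TCP at [169.175, -575.661, 253.292] pointing down, gripper open.
Joint ranges: [-169.43, 169.43], [-51.17, 129.36], [1.28, 143.12], [-76.62, 256.62], [0, 156.53], [-152.29, 152.29]. Speed limits (degrees/s): [136.94, 136.94, 159.86, 180, 180, 180].

INTERFACE

Orientations are given as [roll, pitch, yaw] about the fixed x, y, z axes, in that order (R = Rz(yaw) Ry(pitch) Rx(roll)).
In Python, from bench import r gives the robot as it stands.
- The arm moves only by the tool drive_tool, never from a script. Its argument "moves" is a list of rows, each a list of 2 entries, a list of its own where there are three numbers: the shift along the world's x, y, z in mm, then the turn about the world's z in degrees. A call has exactly 8 rows; each row is the pose to reach, as a shift and turn from the pose commanded when the call began; what a row does not reach only later rows make up. A row lasts 1/12 s, in which the tool goes at most 41.7 mm and 7.16 degrees, less where a joint would pass 70% of its speed; a pose out of reach is approached as far as the arm can. A call with a gripper value outside its range is refused whole. "fingers" is the finger opening in mm, from 0 to 85.4, set as the call begins (left out, the last holds). The fingers move at their own pace and stop on an object; "squeeze" is the grip in N (left out, the last holds). Time passes only in rows, so rows that repeat a pose let the fingers close, or fill a call up. It gives the time, the measured TCP pose, the force and the opening at its end, in the units of the state.
- r.sense(): the state, without advancing time (a new reading comes with each control period).
- r.snapshot(name): name is "scene" or "top"; returns a dict with "pixels" (384x512x3 uint8, red, green, blue), "camera_matrix" (3x3 intrinsics, pixels), "xyz" and "orientation" of the camera in the world. Camera axes: x right, y down, z forward; pixel columns grow to the right and rows downward; lengths in mm; the calibration is good to about 2 mm. A picture is of the moment at which its call begins. There is no depth.
- r.hand_in(): hands the job in, once; it reports no verdict.
The state is a dict: "time": time; "joint_pos": joint angles; "qd": joint speeds; "joint_efforts": joint torques, N m; "tool_pos": TCP position; "tcp_rot": TCP orientation; "ft_force": force on the tool from outside, world axes, zero at the start; "wrist_torque": the same for the moment, N m; "finger_gap": finger opening in mm.
Only numpy, scipy, OpenCV 4.12 (cv2) and the standard library are available. Lean on these libraries where they do the work, as an engineer would, in place of code of your own. Each camera call takes 0.05 s, during which the arm holds its last target.

TASK

Slide the white cell carrier along the stand's channel until it is fully home against the back stop, without ramming it. Then tighten the knurled thumbscrew on the bridge (clockwise from above) until its rubber foot seats firmly on the carrier, finger-tight and no more: stop soon after the resistance rises, never forcing it. Let go, with the carrier still home and clamped, and leave the vials and the tube rack alone.

Things in the scene. Friction and masses are not known exactly. Their poses are not given: they have to be found in the camera images.
- stand: Grey bench-top stand, fixed. Origin on the table surface; x runs along the channel towards the back stop, z up. Bed 220 mm (x -120 to 100) by 150 mm (y), 12 mm thick: its top is the channel floor. Two rails along x (x -110 to 55, tops at z 24 mm) form a channel 77 mm wide, centred on y = 0.
- screw_axis (a point): Point on the top face of the aluminium bridge, on the thumbscrew's vertical axis: stand x = 28 mm, y = 0, z = 70 mm. The bridge crosses the channel, 28 mm wide in x, 136 mm long in y, underside 58 mm and top 70 mm above the table.
- stop: Dark steel back stop at the channel's end, 14 (x) by 76 (y) by 16 mm high, fixed to the stand, same axes. Origin: bottom centre of the face that the carrier meets (stand x = 55 mm, z = 12 mm). The carrier must not press it with more than 30 N.
- carrier: Loose white plastic slide in the channel, 0.25 to 0.5 kg, axes as the stand's, 1.5 mm play each side, slides with 1 to 4 N. Plate 110 (x) by 74 (y) by 14 mm; origin: centre of its underside. Carries a capped amber cell (36 mm diameter, 15 mm in front (-x) of the origin, top 56 mm up). Starts 25 to 45 mm short of home; home: its origin is 55 mm in front (-x) of the stop's.
- tab (a point): Centre of the carrier's upright push tab at its front edge: 10 mm thick (x), 44 mm wide (y), 14 to 54 mm above the carrier's underside. This point is 34 mm above the underside and 50 mm in front (-x) of the carrier's origin; push on its front face, 5 mm farther to -x.
- head (a point): Centre of the thumbscrew's knurled steel head, 28 mm diameter, 24 mm high, axis vertical, clear above the bridge. Clockwise from above drives screw, head and foot down 2 mm per rad (quick thread); it stays where left. The head sits on a rubber bush that twists 0.5 rad per N m. The foot meets the home carrier after 0.7 to 3.5 rad, different each time: plan several grasps of about a quarter turn.
- foot: Round steel foot, 18 mm diameter, on the screw's lower end under the bridge; origin: centre of its underside. Below it stands a rubber face worn to an unknown 1.5 to 6 mm. Turning freely takes 0.06 N m (near 0 when held still); once it touches, 40 N per mm and 0.4 to 0.65 N m per 100 N. Well seated: 15 to 70 N, best about 40 N, when the head, held still, twists back with 0.2 N m. 90 N does damage.
- vial_a_mid (a point): Centre of a loose capped amber vial, 30 mm diameter, 55 mm high, standing on the table to the left of the stand (bystander; this point is 27.5 mm above its underside).
- vial_b_mid (a point): Centre of a second such vial (bystander).
- rack_mid (a point): Point 30 mm above the middle of the underside of a loose white test tube rack, 55 by 130 by 60 mm high, holding two glass tubes that reach 100 mm high, on the table to the right of the stand (bystander).
There are look-alikes about, which are no part of the job. What is shaped like the carrier but purple is not meant.

How it is judged (in metres and radians):
On the way, in this order (a step that is already met when the one before it is completed fails the run):
1. the carrier is home against the stop (within 2.5 mm) while the foot is not yet on it (x of carrier in the frame of stop above -0.0575 m and contact force between foot and carrier below 0.5 N), for 0.1 s.
2. the foot is seated on the carrier with at least 15 N (contact force between foot and carrier above 15 N), for 0.2 s.
At the end, for the whole second after the job is handed in: The carrier is at rest, home within 2.5 mm of the back stop, and clamped by the thumbscrew's foot with 15 to 70 N after the robot has let go (contact force between foot and carrier between 15 and 70 N and x of carrier in the frame of stop above -0.0575 m and linear speed of carrier below 0.01 m/s); the robot touches nothing.
It fails at once if the foot presses the carrier with more than 90 N (screw forced) (contact force between foot and carrier above 90 N).
It fails at once if the carrier is rammed against the stop with more than 30 N (contact force between carrier and stop above 30 N).
It fails at once if a vial or the rack is moved by more than 20 mm or tipped (distance of any of vial_a_mid, vial_b_mid, rack_mid from where it was at the start of the episode above 0.02 m or angle between any of vial_a_mid, vial_b_mid, rack_mid's own z axis and vertical above 0.5 rad).
It also fails if it takes over 72 s, if anything falls off the work surface, if the arm or the gripper's body presses on something with over 40 N, if the wrist force passes 120 N, or if a joint passes its speed limit or range.

## Working session

There is one attempt and no reset: what is moved stays moved. The work goes in short steps, Python scripts to look and compute and a tool call to move; the robot and the scene stay as the last step left them, time stands still between calls to the robot, and variables do not carry over. Pictures are saved under pics/ and viewed, and the job is handed in when it is done.

Besides the shell and the picture viewer there is one more tool, called after ">>>" as name(argument=value, ...) on one line, values as JSON. drive_tool: Moves the arm, as the interface text tells. Its arguments: {"type":"object","properties":{"moves":{"type":"array","items":{"type":"array"}},"fingers":{"type":"number"},"squeeze":{"type":"number"}},"required":["moves"]}

```bash
mkdir -p pics; cat > h.py <<'E'
import numpy as np, cv2
from scipy.spatial.transform import Rotation as R
from bench import r
def snap(n,f):
    s=r.snapshot(n); cv2.imwrite('pics/'+f+'.png',cv2.cvtColor(s['pixels'],cv2.COLOR_RGB2BGR)); np.savez('pics/'+f,**{k:np.array(v) for k,v in s.items()}); return s
E
python3 - <<'E'
from h import *
for n in('scene','top'):
    s=snap(n,n+'0'); print(n,s['camera_matrix'],s['xyz'],s['orientation'])
print(r.sense())
E
```

```text
scene [[354.60849289   0.         254.4700461 ]
 [  0.         354.60849289 190.3230032 ]
 [  0.           0.           1.        ]] [1043.38783035   77.01245562  718.76221753] [-140.73813197   -0.28167686   96.06943832]
top [[491.00687312   0.         259.71505346]
 [  0.         491.00687312 199.75714723]
 [  0.           0.           1.        ]] [431.28804872  11.90083427 998.66337132] [-173.6018483     1.44564259  -91.66145024]
{'time': 0.1, 'joint_pos': array([-7.85181581e+01,  7.50989370e+00,  8.53237187e+01,  3.52007525e-04,
        8.72593885e+01, -4.89520651e+00]), 'qd': array([-0.0801632 , -0.08345875, -0.24842419,  0.07708029, -0.00405852,
        0.00677743]), 'joint_efforts': array([ 1.06153442e-03, -5.70950961e+01, -5.01941192e+01, -1.59488231e-04,
        8.13835912e-03, -1.64522262e-07]), 'tool_pos': array([ 169.08676774, -575.21544355,  252.3520223 ]), 'tcp_rot': array([-1.79907368e+02, -8.28638973e-03,  1.63770246e+01]), 'ft_force': array([ 0.14158184, -0.06956905, -0.69705525]), 'wrist_torque': array([-0.05002626, -0.00650179, -0.00636315]), 'finger_gap': 85.43883560283616}
```

View pics/scene0.png

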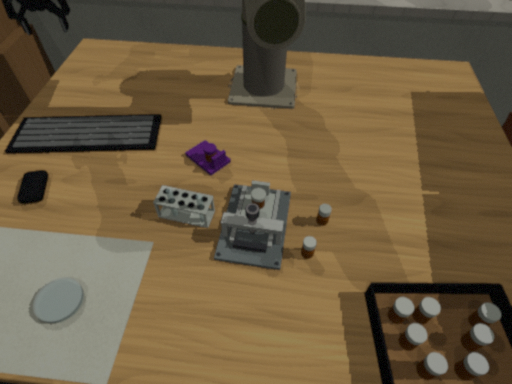

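View pics/top0.png

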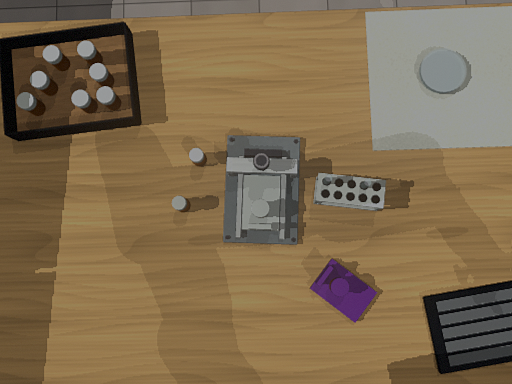

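The top view shows the stand at about cols 224-299, rows 136-243. The bridge is at row 165, the knurled head at (261,160), and the carrier with its cell at (260,208). The vials are at (197,156) and (180,203), the rack at (350,191), and the purple decoy at (343,290). I'll enlarge it.

```bash
python3 - <<'E'
import cv2
a=cv2.imread('pics/top0.png')[130:250,215:310]
cv2.imwrite('pics/topz.png',cv2.resize(a,None,fx=5,fy=5,interpolation=cv2.INTER_CUBIC)) # 475x600
a=cv2.imread('pics/scene0.png')[175:275,205:340]
cv2.imwrite('pics/scz.png',cv2.resize(a,None,fx=5.9,fy=5.9,interpolation=cv2.INTER_CUBIC))
E
```

```text
(no output)
```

View pics/topz.png

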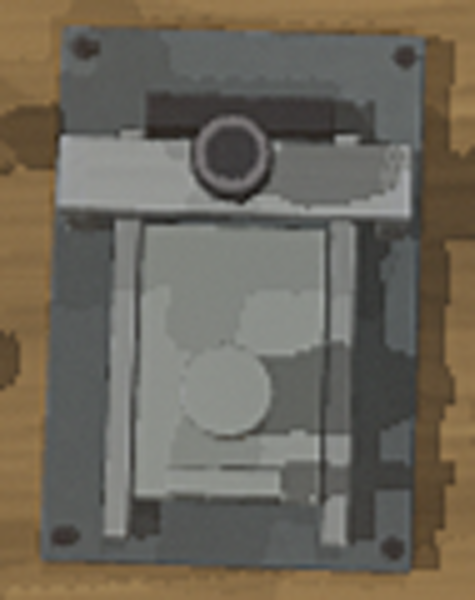

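View pics/scz.png

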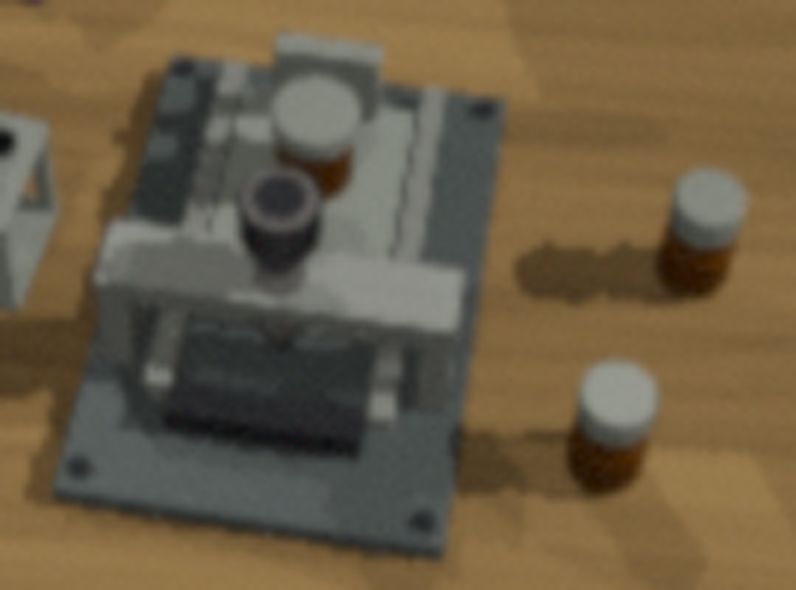

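```bash
cat >> h.py <<'E'
def cam(f):
    d=np.load('pics/'+f+'.npz'); return d['camera_matrix'],d['xyz'],R.from_euler('xyz',d['orientation'],degrees=True).as_matrix()
def proj(c,P):
    K,t,M=c; q=(np.atleast_2d(P)-t)@M@K.T; return q[:,:2]/q[:,2:]
def onz(c,uv,z):
    K,t,M=c; d=M@np.linalg.solve(K,[uv[0],uv[1],1]); return t+d*(z-t[2])/d[2]
def tz(p): return (215+(p[0]+.5)/5-.5,130+(p[1]+.5)/5-.5)
def sz(p): return (205+(p[0]+.5)/5.9-.5,175+(p[1]+.5)/5.9-.5)
E
cat > fit.py <<'E'
from h import *
from scipy.optimize import least_squares
T,S=cam('top0'),cam('scene0')
t=[((100,75,12),(62,28)),((100,-75,12),(425,38)),((-120,75,12),(42,562)),((-120,-75,12),(411,572)),((42,68,70),(60,133)),((42,-68,70),(411,145)),((14,68,70),(58,207)),((14,-68,70),(411,217))]
s=[((-120,75,12),(507,100)),((-120,-75,12),(172,57)),((100,-75,12),(55,495)),((100,75,12),(442,552)),((14,-68,70),(115,222)),((14,68,70),(465,268)),((42,-68,70),(97,280)),((42,68,70),(460,330))]
def W(p,P):
    P=np.array(P,float); c,q=np.cos(p[2]),np.sin(p[2]); return np.c_[p[0]+c*P[:,0]-q*P[:,1],p[1]+q*P[:,0]+c*P[:,1],P[:,2]]
A=np.array([tz(b) for a,b in t]);B=np.array([sz(b) for a,b in s])
def f(p,m=3):
    o=[]
    if m&1:o.append((proj(T,W(p,[a for a,b in t]))-A)/.5)
    if m&2:o.append((proj(S,W(p,[a for a,b in s]))-B)/.5)
    return np.concatenate(o).ravel()
for m in(1,2,3):
    q=least_squares(f,[450,0,0],args=(m,),loss='soft_l1'); p=q.x; print(m,p[:2],np.degrees(p[2]),np.round(q.fun*.5,1).reshape(-1,2).tolist())
def inv(w): 
    d=np.array(w[:2])-p[:2]; c,q=np.cos(p[2]),np.sin(p[2]); return np.r_[c*d[0]+q*d[1],-q*d[0]+c*d[1],w[2]]
if __name__=='__main__':
    print('axis',W(p,[(28,0,70)]))
    # head top triangulate
    def ray(c,uv): a=onz(c,uv,0);b=onz(c,uv,200);return a,(b-a)/np.linalg.norm(b-a)
    g=least_squares(lambda X:np.r_[proj(T,X)[0]-tz((232,152)),proj(S,X)[0]-sz((281,200))],[*W(p,[(28,0,100)])[0]]);print('headtop',g.x,inv(g.x),g.fun)
    # along axis
    g=least_squares(lambda z:np.r_[proj(T,W(p,[(28,0,z[0])]))[0]-tz((232,152)),proj(S,W(p,[(28,0,z[0])]))[0]-sz((281,200))],[110]);print(g.x,g.fun)
    print('tab top c',inv(onz(T,tz((223,483)),66)),'expect carrier-50')
    print('cell',inv(onz(T,tz((226,390)),68)),'expect carrier-15')
    print('cell sc',inv(onz(S,sz((318,105)),68)))
    for n,uv,z in(('vA',(197,154),55),('vB',(179.5,203),55),('rack',(350,186),60)): print(n,onz(T,uv,z),inv(onz(T,uv,z)))
E
python3 fit.py
```

```text
1 [575.26658464  28.58839641] -3.493053845442886 [[-0.2, -0.6], [0.2, -0.8], [-0.5, -0.2], [0.5, 0.2], [-0.1, 0.6], [0.4, 0.1], [-0.3, 0.2], [0.0, 0.1]]
2 [576.27444516  30.56277515] -3.2775287776881745 [[0.2, -0.5], [-0.2, -0.6], [-0.1, -0.5], [1.3, -0.0], [-0.5, -0.1], [0.4, 0.4], [-0.2, 0.3], [-0.2, 0.5]]
3 [575.56973221  29.30560592] -3.517498651007475 [[-0.5, -0.8], [-0.1, -0.9], [-0.9, -0.3], [0.1, 0.1], [-0.5, 0.5], [0.0, -0.0], [-0.7, -0.0], [-0.3, -0.0], [-0.1, -0.6], [-0.5, -0.9], [-0.8, -1.0], [0.5, -0.3], [-1.0, -0.5], [-0.2, 0.2], [-0.7, -0.1], [-0.8, 0.3]]
axis [[603.51698321  27.58771138  70.        ]]
headtop [603.58930774  27.51146695 116.93133457] [ 2.80768661e+01 -7.16634417e-02  1.16931335e+02] [-0.37945995  0.05302898 -0.4419432  -0.00177763]
[116.89681707] [-0.4196289   0.09707589 -0.40211174 -0.01641243]
tab top c [-8.97155706e+01  2.99909441e-02  6.60000000e+01] expect carrier-50
cell [-5.43815956e+01 -1.71348572e-02  6.80000000e+01] expect carrier-15
cell sc [-56.45042913   1.25831935  68.        ]
vA [631.97458498 153.00571736  55.        ] [ 48.7091726  126.92770183  55.        ]
vB [536.41052465 188.50276791  55.        ] [-48.85271916 156.49470201  55.        ]
rack [ 558.28661731 -141.68327988   60.        ] [  -6.75980994 -171.72713849   60.        ]
```

Both views agree within about 2 mm. The screw axis is at (603.5, 27.6) and the head spans z 93-117. The carrier is at stand x of about -39.5, so it needs 39.5 mm to get home. I'll travel to a point in front of the tab with the fingers shut.

>>> drive_tool(moves=[[[15, 34, 0], 7], [[30, 68, 0], 14], [[45, 102, 0], 21], [[60, 136, 0], 28], [[75, 170, 0], 35], [[90, 204, 0], 42], [[105, 238, 0], 49], [[120, 272, 0], 56]], fingers=0, squeeze=40)

```text
time: 0.77
tool_pos: [289.3, -301.8, 252.8]
tcp_rot: [-180.0, -0.0, 72.7]
ft_force: [1.3, 0.4, -0.7]
finger_gap: 0.4
```

>>> drive_tool(moves=[[[15, 34, 0], 7], [[30, 68, 0], 14], [[45, 102, 0], 21], [[60, 136, 0], 28], [[75, 170, 0], 35], [[90, 204, 0], 42], [[105, 238, 0], 49], [[120, 272, 0], 54]])

```text
time: 1.43
tool_pos: [409.3, -29.7, 253.2]
tcp_rot: [180.0, 0.0, 126.8]
ft_force: [0.7, 0.5, 0.7]
finger_gap: 0.6
```

>>> drive_tool(moves=[[[15, 30, 0], 7], [[30, 60, 0], 14], [[36, 68, -10], 21], [[36, 68, -40], 28], [[36, 68, -70], 35], [[36, 68, -100], 42], [[36, 68, -100], 49], [[36, 68, -100], 50]])

```text
time: 2.1
tool_pos: [443.0, 36.5, 150.5]
tcp_rot: [-180.0, -0.3, 176.7]
ft_force: [-0.3, 0.3, 0.4]
finger_gap: 0.2
```

>>> drive_tool(moves=[[[0, 0, -30], 0], [[0, 0, -60], 0], [[0, 0.5, -80], 0], [[0, 0.5, -91], 0], [[0, 0.5, -91], 0], [[0, 0.5, -91], 0], [[0, 0.5, -91], 0], [[0, 0.5, -91], 0]])

```text
time: 2.77
tool_pos: [446.8, 36.8, 64.3]
tcp_rot: [180.0, 0.2, 176.3]
ft_force: [0.5, 0.2, 0.1]
finger_gap: 0.2
```

```bash
python3 - <<'E'
from h import *
snap('top','top1');snap('scene','sc1')
a=cv2.imread('pics/top1.png')[130:270,205:320]; b=cv2.imread('pics/sc1.png')[135:275,205:320]
cv2.imwrite('pics/z1.png',np.hstack([cv2.resize(x,None,fx=3.4,fy=3.4,interpolation=cv2.INTER_CUBIC) for x in(a,b)]))
s=r.sense();print(s['tool_pos'],s['tcp_rot'],s['ft_force'],s['wrist_torque'],s['joint_pos'])
E
```

```text
[446.37990407  36.79528055  63.77869041] [1.79995522e+02 1.53260344e-01 1.76357018e+02] [-0.62123094  0.76796659 -0.17189584] [-0.0427165   0.03888664 -0.00353439] [-1.85148555e+00 -5.91455423e+00  1.19592562e+02 -3.44898821e-04
  6.61686669e+01 -8.82083702e+01]
```

View pics/z1.png

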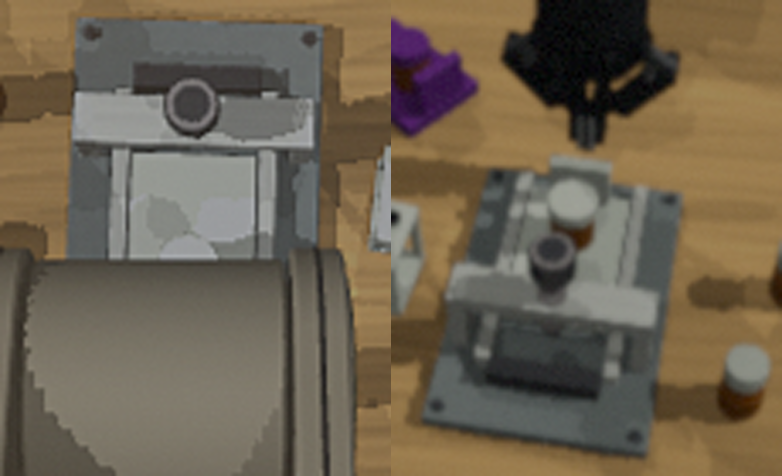

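Scene view: the shut fingertips at (587,135) in the crop are just in front of the tab at (580,165), centred. I'll push 48 mm first, which takes up most of the travel, then creep.

>>> drive_tool(moves=[[[7, -0.4, 0], 0], [[14, -0.8, 0], 0], [[20, -1.2, 0], 0], [[26, -1.6, 0], 0], [[32, -2, 0], 0], [[38, -2.3, 0], 0], [[43, -2.6, 0], 0], [[48, -2.9, 0], 0]])

```text
time: 3.53
tool_pos: [492.5, 34.0, 61.8]
tcp_rot: [-180.0, -0.2, 176.4]
ft_force: [-7.9, 0.1, 7.1]
finger_gap: 0.1
```

```bash
python3 - <<'E'
from h import *
snap('top','top2');snap('scene','sc2')
a=cv2.imread('pics/top2.png')[130:270,205:320]; b=cv2.imread('pics/sc2.png')[135:275,205:320]
cv2.imwrite('pics/z2.png',np.hstack([cv2.resize(x,None,fx=3.4,fy=3.4,interpolation=cv2.INTER_CUBIC) for x in(a,b)]))
s=r.sense();print(s['tool_pos'],s['tcp_rot'],s['ft_force'],s['wrist_torque'])
E
```

```text
[493.62674823  33.87528158  62.00274159] [-1.79998190e+02 -4.86158104e-02  1.76370288e+02] [0.05429894 0.22409487 0.04392621] [ 0.01629682 -0.02652217  0.05477402]
```

View pics/z2.png

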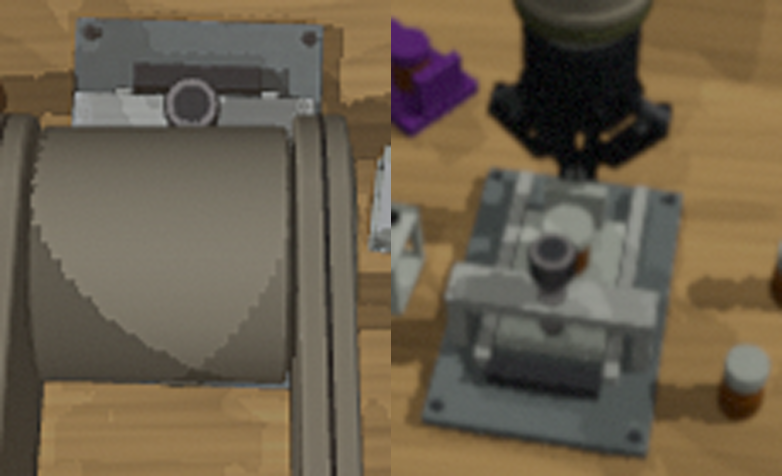

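```bash
python3 - <<'E'
from fit import *
S2=cam('sc2')
for n,im in(('sc1',0),('sc2',0)):
    b=cv2.imread('pics/%s.png'%n)[170:230,225:300]; cv2.imwrite('pics/c_%s.png'%n,cv2.resize(b,None,fx=5,fy=5,interpolation=cv2.INTER_CUBIC))
a=np.hstack([cv2.imread('pics/c_sc1.png'),cv2.imread('pics/c_sc2.png')]);cv2.imwrite('pics/cc.png',a)
for x in(-39.5,-15,-12,-8,0): print(x,(proj(S2,W(p,[(x-15,0,68)]))[0]-[225,170])*5+[375,0])
E
```

```text
1 [575.26658464  28.58839641] -3.493053845442886 [[-0.2, -0.6], [0.2, -0.8], [-0.5, -0.2], [0.5, 0.2], [-0.1, 0.6], [0.4, 0.1], [-0.3, 0.2], [0.0, 0.1]]
2 [576.27444516  30.56277515] -3.2775287776881745 [[0.2, -0.5], [-0.2, -0.6], [-0.1, -0.5], [1.3, -0.0], [-0.5, -0.1], [0.4, 0.4], [-0.2, 0.3], [-0.2, 0.5]]
3 [575.56973221  29.30560592] -3.517498651007475 [[-0.5, -0.8], [-0.1, -0.9], [-0.9, -0.3], [0.1, 0.1], [-0.5, 0.5], [0.0, -0.0], [-0.7, -0.0], [-0.3, -0.0], [-0.1, -0.6], [-0.5, -0.9], [-0.8, -1.0], [0.5, -0.3], [-1.0, -0.5], [-0.2, 0.2], [-0.7, -0.1], [-0.8, 0.3]]
-39.5 [539.11913521 114.725492  ]
-15 [530.61161622 155.37650728]
-12 [529.54801123 160.4586732 ]
-8 [528.12227036 167.27121324]
0 [525.24442736 181.02225391]
```

View pics/cc.png

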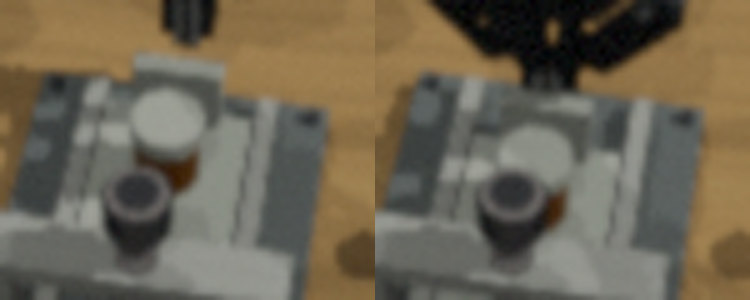

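The cell top is at (537,157), so the carrier is at about -14. Creeping on.

>>> drive_tool(moves=[[[1.2, -0.1, 0], 0], [[2.4, -0.2, 0], 0], [[3.6, -0.2, 0], 0], [[4.8, -0.3, 0], 0], [[6, -0.4, 0], 0], [[7, -0.4, 0], 0], [[8, -0.5, 0], 0], [[9, -0.5, 0], 0]])

```text
time: 4.3
tool_pos: [501.2, 33.5, 61.9]
tcp_rot: [-180.0, -0.1, 176.4]
ft_force: [-6.5, -0.2, 3.5]
finger_gap: -0.4
```

```bash
cat > st.py <<'E'
from h import *
s=r.sense();print(s['time'],s['tool_pos'].round(2),s['tcp_rot'].round(2),s['ft_force'].round(2),s['wrist_torque'].round(3),s['finger_gap'],s['joint_pos'][5])
E
python3 st.py
```

```text
4.3 [501.23  33.51  61.9 ] [-1.8000e+02 -1.4000e-01  1.7638e+02] [-6.5  -0.24  3.5 ] [ 0.067  0.968 -0.016] -0.39367872656338726 -88.40410648276206
```

>>> drive_tool(moves=[[[0.4, 0, 0], 0], [[0.8, 0, 0], 0], [[1.2, -0.1, 0], 0], [[1.6, -0.1, 0], 0], [[2, -0.1, 0], 0], [[2.4, -0.1, 0], 0], [[2.8, -0.2, 0], 0], [[3.2, -0.2, 0], 0]])

```text
time: 4.97
tool_pos: [504.4, 33.3, 61.9]
tcp_rot: [-180.0, -0.1, 176.4]
ft_force: [-6.4, 0.2, 4.4]
finger_gap: -0.1
```

>>> drive_tool(moves=[[[0.3, 0, 0], 0], [[0.6, 0, 0], 0], [[0.9, -0.1, 0], 0], [[1.2, -0.1, 0], 0], [[1.4, -0.1, 0], 0], [[1.6, -0.1, 0], 0], [[1.8, -0.1, 0], 0], [[2, -0.1, 0], 0]])

```text
time: 5.63
tool_pos: [506.3, 33.2, 61.9]
tcp_rot: [-180.0, -0.1, 176.4]
ft_force: [-6.6, 0.9, 3.5]
finger_gap: 0.2
```

>>> drive_tool(moves=[[[0.2, 0, 0], 0], [[0.4, 0, 0], 0], [[0.6, 0, 0], 0], [[0.8, -0.1, 0], 0], [[1.0, -0.1, 0], 0], [[1.2, -0.1, 0], 0], [[1.4, -0.1, 0], 0], [[1.6, -0.1, 0], 0]])

```text
time: 6.3
tool_pos: [508.0, 33.1, 61.9]
tcp_rot: [-180.0, -0.1, 176.4]
ft_force: [-6.4, 1.1, 3.8]
finger_gap: 0.1
```

>>> drive_tool(moves=[[[0.2, 0, 0], 0], [[0.4, 0, 0], 0], [[0.6, 0, 0], 0], [[0.8, -0.1, 0], 0], [[1.0, -0.1, 0], 0], [[1.2, -0.1, 0], 0], [[1.4, -0.1, 0], 0], [[1.6, -0.1, 0], 0]])

```text
time: 6.97
tool_pos: [509.6, 33.0, 61.9]
tcp_rot: [-180.0, -0.1, 176.4]
ft_force: [-6.2, -0.2, 4.1]
finger_gap: 0.3
```

```bash
python3 - <<'E'
from fit import *
snap('scene','sc3');S3=cam('sc3')
b=cv2.imread('pics/sc3.png')[170:270,210:300];cv2.imwrite('pics/c3.png',cv2.resize(b,None,fx=6,fy=6,interpolation=cv2.INTER_CUBIC))
E
python3 st.py
```

```text
1 [575.26658464  28.58839641] -3.493053845442886 [[-0.2, -0.6], [0.2, -0.8], [-0.5, -0.2], [0.5, 0.2], [-0.1, 0.6], [0.4, 0.1], [-0.3, 0.2], [0.0, 0.1]]
2 [576.27444516  30.56277515] -3.2775287776881745 [[0.2, -0.5], [-0.2, -0.6], [-0.1, -0.5], [1.3, -0.0], [-0.5, -0.1], [0.4, 0.4], [-0.2, 0.3], [-0.2, 0.5]]
3 [575.56973221  29.30560592] -3.517498651007475 [[-0.5, -0.8], [-0.1, -0.9], [-0.9, -0.3], [0.1, 0.1], [-0.5, 0.5], [0.0, -0.0], [-0.7, -0.0], [-0.3, -0.0], [-0.1, -0.6], [-0.5, -0.9], [-0.8, -1.0], [0.5, -0.3], [-1.0, -0.5], [-0.2, 0.2], [-0.7, -0.1], [-0.8, 0.3]]
7.0167 [509.64  33.02  61.89] [-1.8000e+02 -1.3000e-01  1.7638e+02] [-6.56 -0.82  4.44] [0.009 0.891 0.057] -0.2241886809729376 -88.42438635369476
```

View pics/c3.png

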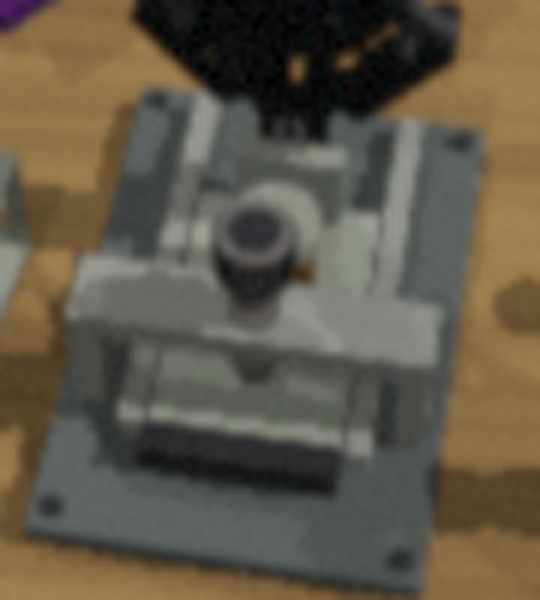

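>>> drive_tool(moves=[[[0.3, 0, 0], 0], [[0.6, 0, 0], 0], [[0.9, -0.1, 0], 0], [[1.2, -0.1, 0], 0], [[1.4, -0.1, 0], 0], [[1.6, -0.1, 0], 0], [[1.8, -0.1, 0], 0], [[2, -0.1, 0], 0]])

```text
time: 7.68
tool_pos: [510.2, 33.0, 61.9]
tcp_rot: [-180.0, -0.3, 176.4]
ft_force: [-16.7, 1.1, 13.7]
finger_gap: -0.1
```

Home contact: the force rose to 16.7 N and motion stopped at x=510.2. I'll back off, then move above the head and pre-turn.

>>> drive_tool(moves=[[[-3, 0.2, 0], 0], [[-10, 0.5, 0], 0], [[-22, 0.5, 10], 0], [[-22, 0.5, 45], 7], [[-22, 0.5, 80], 14], [[-10, 0, 103], 21], [[15, -1, 103], 28], [[40, -2, 103], 35]], fingers=55)

```text
time: 8.35
tool_pos: [554.8, 30.8, 168.4]
tcp_rot: [-179.8, 0.3, -148.3]
ft_force: [-0.3, 0.4, -0.3]
finger_gap: 54.9
```

>>> drive_tool(moves=[[[20, -1, 0], 5], [[35, -2, 0], 10], [[48, -3, 0], 15], [[51, -3.2, 0], 15], [[51, -3.2, 0], 15], [[51, -3.2, 0], 15], [[51, -3.2, 0], 15], [[51, -3.2, 0], 15]])

```text
time: 9.02
tool_pos: [602.9, 27.7, 165.3]
tcp_rot: [180.0, -0.0, -133.7]
ft_force: [-0.3, -0.2, 0.3]
finger_gap: 55.1
```

```bash
python3 st.py; python3 - <<'E'
from h import *
snap('top','top4');snap('scene','sc4')
a=cv2.imread('pics/top4.png')[130:270,205:320]; b=cv2.imread('pics/sc4.png')[135:275,205:320]
cv2.imwrite('pics/z4.png',np.hstack([cv2.resize(x,None,fx=3.4,fy=3.4,interpolation=cv2.INTER_CUBIC) for x in(a,b)]))
E
```

```text
9.0167 [602.91  27.75 165.34] [ 1.7999e+02 -1.0000e-02 -1.3370e+02] [-0.3  -0.21  0.29] [-0.05   0.038 -0.008] 55.14345545559675 -138.53495706466097
```

View pics/z4.png

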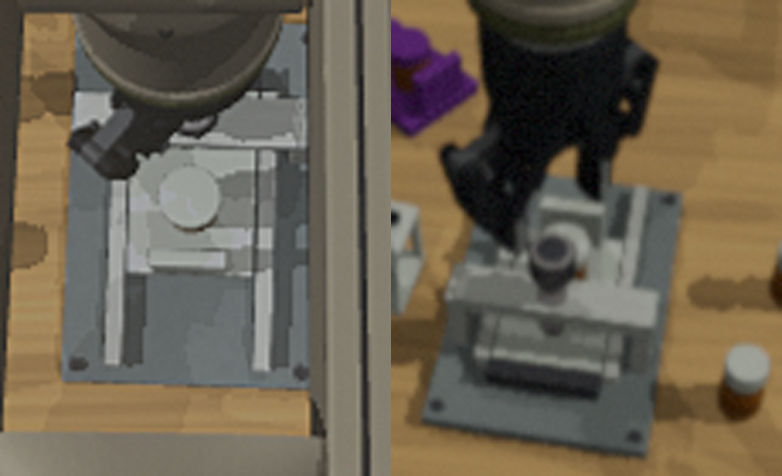

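```bash
python3 - <<'E' | tail -3
from fit import *
c=cam('top4'); u=lambda q:(205+(q[0]+.5)/3.4-.5,130+(q[1]+.5)/3.4-.5)
print(inv(onz(c,u((190,197)),68)),'exp -15'); print(inv(onz(c,u((187,259)),66)),'exp -50')
c=cam('sc4');print(inv(onz(c,(205+(570-391)/3.4,135+242/3.4),68)))
E
```

```text
[-15.90350926  -0.16761428  68.        ] exp -15
[-50.79472838   0.4414511   66.        ] exp -50
[-16.08963021   5.84182154  68.        ]
```

The carrier measures home to within 1 mm, the cell at -15.9 and the tab at -50.8. I'll descend around the head and close.

>>> drive_tool(moves=[[[0.4, -0.1, -20], 0], [[0.4, -0.1, -40], 0], [[0.4, -0.1, -52], 0], [[0.4, -0.1, -57], 0], [[0.4, -0.1, -57], 0], [[0.4, -0.1, -57], 0], [[0.4, -0.1, -57], 0], [[0.4, -0.1, -57], 0]])

```text
time: 9.78
tool_pos: [604.9, 27.5, 109.7]
tcp_rot: [-179.9, 0.1, -133.6]
ft_force: [-1.3, -0.2, -0.2]
finger_gap: 55.0
```

>>> drive_tool(moves=[[[0, 0, 0], 0], [[0, 0, 0], 0], [[0, 0, 0], 0], [[0, 0, 0], 0], [[0, 0, 0], 0], [[0, 0, 0], 0], [[0, 0, 0], 0], [[0, 0, 0], 0]], fingers=15, squeeze=50)

```text
time: 10.45
tool_pos: [604.3, 27.7, 109.1]
tcp_rot: [-180.0, 0.0, -133.6]
ft_force: [-1.7, 1.3, 5.2]
finger_gap: 26.8
```

```bash
python3 st.py
```

```text
10.45 [604.31  27.66 109.08] [-1.7997e+02  4.0000e-02 -1.3362e+02] [-1.74  1.29  5.24] [ 0.167  0.328 -0.015] 26.83554647170586 -138.6225517455095
```

Grasped: opening 26.8 mm, side forces small. The first 35° are safe because the foot meets the carrier after at least 40°.

>>> drive_tool(moves=[[[0, 0, -0.2], -5], [[0, 0, -0.4], -10], [[0, 0, -0.5], -15], [[0, 0, -0.7], -20], [[0, 0, -0.9], -25], [[0, 0, -1], -30], [[0, 0, -1.2], -35], [[0, 0, -1.2], -35]])

```text
time: 11.12
tool_pos: [604.4, 27.6, 107.9]
tcp_rot: [-180.0, 0.1, -168.9]
ft_force: [-2.7, 0.3, 5.7]
finger_gap: 26.6
```

```bash
python3 st.py
```

```text
11.1167 [604.35  27.62 107.9 ] [-1.7999e+02  5.0000e-02 -1.6894e+02] [-2.69  0.28  5.66] [0.07  0.336 0.106] 26.61099666294515 -103.29770859039347
```

>>> drive_tool(moves=[[[0, 0, -0.1], -4], [[0, 0, -0.3], -8], [[0, 0, -0.4], -12], [[0, 0, -0.6], -16], [[0, 0, -0.7], -20], [[0, 0, -0.7], -20], [[0, 0, -0.7], -20], [[0, 0, -0.7], -20]])

```text
time: 11.78
tool_pos: [604.4, 27.6, 107.2]
tcp_rot: [180.0, 0.1, 171.4]
ft_force: [-3.3, 0.4, 4.7]
finger_gap: 26.8
```

```bash
python3 st.py
```

```text
11.7833 [604.35  27.55 107.2 ] [1.7999e+02 5.0000e-02 1.7138e+02] [-3.31  0.44  4.69] [0.029 0.325 0.068] 26.808117088961914 -83.62072111194473
```

>>> drive_tool(moves=[[[0, 0, -0.1], -4], [[0, 0, -0.3], -8], [[0, 0, -0.4], -12], [[0, 0, -0.6], -16], [[0, 0, -0.7], -20], [[0, 0, -0.7], -20], [[0, 0, -0.7], -20], [[0, 0, -0.7], -20]])

```text
time: 12.45
tool_pos: [604.3, 27.5, 106.5]
tcp_rot: [180.0, 0.0, 151.4]
ft_force: [-1.1, 0.3, 5.4]
finger_gap: 27.1
```

```bash
python3 st.py
```

```text
12.45 [604.34  27.5  106.5 ] [1.7998e+02 5.0000e-02 1.5138e+02] [-1.13  0.32  5.39] [0.076 0.399 0.012] 27.069348370893625 -63.62215008135656
```

>>> drive_tool(moves=[[[0, 0, -0.1], -4], [[0, 0, -0.3], -8], [[0, 0, -0.4], -12], [[0, 0, -0.6], -16], [[0, 0, -0.7], -20], [[0, 0, -0.7], -20], [[0, 0, -0.7], -20], [[0, 0, -0.7], -20]])

```text
time: 13.12
tool_pos: [604.3, 27.5, 105.8]
tcp_rot: [180.0, 0.0, 131.4]
ft_force: [-2.2, -0.3, 5.3]
finger_gap: 26.5
```

```bash
python3 st.py
```

```text
13.1167 [604.25  27.48 105.77] [1.7998e+02 3.0000e-02 1.3138e+02] [-2.17 -0.35  5.35] [0.008 0.428 0.034] 26.4569924709949 -43.621306543898186
```

>>> drive_tool(moves=[[[0, 0, -0.1], -4], [[0, 0, -0.3], -8], [[0, 0, -0.4], -12], [[0, 0, -0.6], -16], [[0, 0, -0.7], -20], [[0, 0, -0.7], -20], [[0, 0, -0.7], -20], [[0, 0, -0.7], -20]])

```text
time: 13.78
tool_pos: [604.2, 27.5, 105.0]
tcp_rot: [180.0, 0.0, 111.4]
ft_force: [-2.8, -0.5, 6.3]
finger_gap: 26.9
```

```bash
python3 st.py
```

```text
13.7833 [604.17  27.49 105.03] [1.7998e+02 2.0000e-02 1.1137e+02] [-2.81 -0.46  6.31] [0.026 0.54  0.059] 26.94795848742215 -23.618535743630545
```

>>> drive_tool(moves=[[[0, 0, -0.1], -4], [[0, 0, -0.3], -8], [[0, 0, -0.4], -12], [[0, 0, -0.5], -15], [[0, 0, -0.5], -15], [[0, 0, -0.5], -15], [[0, 0, -0.5], -15], [[0, 0, -0.5], -15]])

```text
time: 14.45
tool_pos: [604.2, 27.5, 104.6]
tcp_rot: [180.0, 0.0, 96.4]
ft_force: [-3.5, -0.2, 6.6]
finger_gap: 26.8
```

```bash
python3 st.py; python3 - <<'E'
from h import *
for i in range(3):
    snap('scene','sc5'); print(r.sense()['wrist_torque'].round(3))
E
```

```text
14.45 [604.18  27.49 104.57] [1.7997e+02 1.0000e-02 9.6380e+01] [-3.52 -0.24  6.62] [-0.019  0.556 -0.004] 26.78524137749692 -8.619744448091371
[0.044 0.502 0.016]
[0.067 0.53  0.026]
[0.    0.552 0.008]
```

>>> drive_tool(moves=[[[0, 0, -0.1], -4], [[0, 0, -0.3], -8], [[0, 0, -0.4], -12], [[0, 0, -0.6], -16], [[0, 0, -0.7], -20], [[0, 0, -0.7], -20], [[0, 0, -0.7], -20], [[0, 0, -0.7], -20]])

```text
time: 15.27
tool_pos: [604.2, 27.5, 104.0]
tcp_rot: [180.0, -0.0, 76.4]
ft_force: [-3.7, 0.0, 7.2]
finger_gap: 26.4
```

```bash
cat > tq.py <<'E'
from h import *
s=r.sense();t=[s['wrist_torque'][2]]
import sys
for i in range(int(sys.argv[1])): snap('scene','scq'); t.append(r.sense()['wrist_torque'][2])
s=r.sense();print(s['time'],s['tool_pos'].round(2),s['tcp_rot'].round(1),s['ft_force'].round(1),np.round(t,3),np.mean(t).round(3),s['finger_gap'])
E
python3 tq.py 4
```

```text
15.4667 [604.18  27.53 104.03] [180.   -0.   76.4] [-3.4  0.5  7.4] [0.008 0.085 0.047 0.029 0.045] 0.043 26.580118876610094
```

>>> drive_tool(moves=[[[0, 0, -0.1], -3], [[0, 0, -0.2], -6], [[0, 0, -0.3], -10], [[0, 0, -0.3], -10], [[0, 0, -0.3], -10], [[0, 0, -0.3], -10], [[0, 0, -0.3], -10], [[0, 0, -0.3], -10]])

```text
time: 16.13
tool_pos: [604.2, 27.5, 103.8]
tcp_rot: [180.0, -0.0, 66.4]
ft_force: [-3.1, 1.2, 8.7]
finger_gap: 26.7
```

```bash
python3 tq.py 5
```

```text
16.3833 [604.18  27.55 103.8 ] [180.   -0.   66.4] [-3.7  0.8  8.2] [0.083 0.093 0.145 0.045 0.109 0.085] 0.093 26.952162947187087
```

The torque is rising at about the expected slope, 0.05 N m per 10°, so the foot is in contact.

>>> drive_tool(moves=[[[0, 0, -0.1], -3], [[0, 0, -0.2], -6], [[0, 0, -0.3], -10], [[0, 0, -0.3], -10], [[0, 0, -0.3], -10], [[0, 0, -0.3], -10], [[0, 0, -0.3], -10], [[0, 0, -0.3], -10]])

```text
time: 17.05
tool_pos: [604.2, 27.6, 103.6]
tcp_rot: [180.0, -0.0, 56.4]
ft_force: [-4.5, 0.4, 8.0]
finger_gap: 26.7
```

```bash
python3 tq.py 7
```

```text
17.4 [604.19  27.59 103.6 ] [180.   -0.   56.4] [-4.1  0.1  8.2] [0.091 0.138 0.125 0.151 0.067 0.145 0.137 0.112] 0.121 26.686772250147378
```

>>> drive_tool(moves=[[[0, 0, -0.1], -3], [[0, 0, -0.2], -6], [[0, 0, -0.3], -9], [[0, 0, -0.3], -9], [[0, 0, -0.3], -9], [[0, 0, -0.3], -9], [[0, 0, -0.3], -9], [[0, 0, -0.3], -9]])

```text
time: 18.07
tool_pos: [604.2, 27.6, 103.4]
tcp_rot: [180.0, -0.0, 47.4]
ft_force: [-4.1, 0.5, 9.4]
finger_gap: 26.4
```

```bash
python3 tq.py 9
```

```text
18.5167 [604.22  27.59 103.42] [180.   -0.   47.4] [-4.8  0.6  9.7] [0.134 0.133 0.134 0.168 0.111 0.115 0.152 0.146 0.129 0.099] 0.132 26.420153005489787
```

The held torque is 0.13 N m, which means 20-33 N. The last rise was small, so the grip may be slipping. I'll firm up the grip and turn slightly more.

>>> drive_tool(moves=[[[0, 0, 0], 0], [[0, 0, 0], 0], [[0, 0, 0], 0], [[0, 0, -0.1], -3], [[0, 0, -0.2], -6], [[0, 0, -0.2], -6], [[0, 0, -0.2], -6], [[0, 0, -0.2], -6]], squeeze=90)

```text
time: 19.18
tool_pos: [604.3, 27.6, 103.5]
tcp_rot: [180.0, -0.0, 41.4]
ft_force: [-4.8, 0.6, 10.8]
finger_gap: 26.0
```

```bash
python3 tq.py 11
```

```text
19.7333 [604.28  27.62 103.44] [180.   -0.   41.4] [-5.   0.4 11.4] [0.148 0.197 0.202 0.187 0.23  0.185 0.194 0.198 0.155 0.152 0.214 0.171] 0.186 26.030801098050976
```

The torque is 0.186 N m, right at the target (29-46 N). Releasing and lifting away.

>>> drive_tool(moves=[[[0, 0, 0], 0], [[0, 0, 0], 0], [[0, 0, 0], 0], [[0, 0, 0], 0], [[0, 0, 0], 0], [[0, 0, 0], 0], [[0, 0, 0], 0], [[0, 0, 0], 0]], fingers=55)

```text
time: 20.4
tool_pos: [603.9, 27.5, 101.9]
tcp_rot: [-180.0, 0.0, 41.4]
ft_force: [-0.6, -0.5, -0.4]
finger_gap: 54.9
```

>>> drive_tool(moves=[[[0, 0, 10], 0], [[0, 0, 30], 0], [[0, 0, 60], 0], [[0, 0, 90], 0], [[-30, 0, 110], 0], [[-60, 0, 120], 0], [[-90, 0, 120], 0], [[-120, 0, 120], 0]])

```text
time: 21.07
tool_pos: [483.6, 27.5, 224.0]
tcp_rot: [179.9, -0.1, 41.4]
ft_force: [0.5, 0.2, 0.4]
finger_gap: 54.7
```

>>> drive_tool(moves=[[[-25, -30, 20], 0], [[-40, -60, 20], 0], [[-40, -90, 20], 0], [[-40, -120, 20], 0], [[-40, -150, 20], 0], [[-40, -170, 20], 0], [[-40, -180, 20], 0], [[-40, -180, 20], 0]])

```text
time: 21.73
tool_pos: [443.9, -154.1, 242.6]
tcp_rot: [180.0, -0.0, 41.2]
ft_force: [-0.0, 0.7, -0.3]
finger_gap: 55.1
```

```bash
python3 st.py; python3 - <<'E'
from h import *
snap('top','top6');snap('scene','sc6')
a=cv2.imread('pics/top6.png')[130:270,205:320]; b=cv2.imread('pics/sc6.png')[155:295,205:320]
cv2.imwrite('pics/z6.png',np.hstack([cv2.resize(x,None,fx=3.4,fy=3.4,interpolation=cv2.INTER_CUBIC) for x in(a,b)]))
E
```

```text
21.7333 [ 443.88 -154.06  242.61] [179.96  -0.    41.23] [-0.02  0.66 -0.29] [-0.029 -0.003 -0.008] 55.12339460385977 23.390267386573687
```

View pics/z6.png

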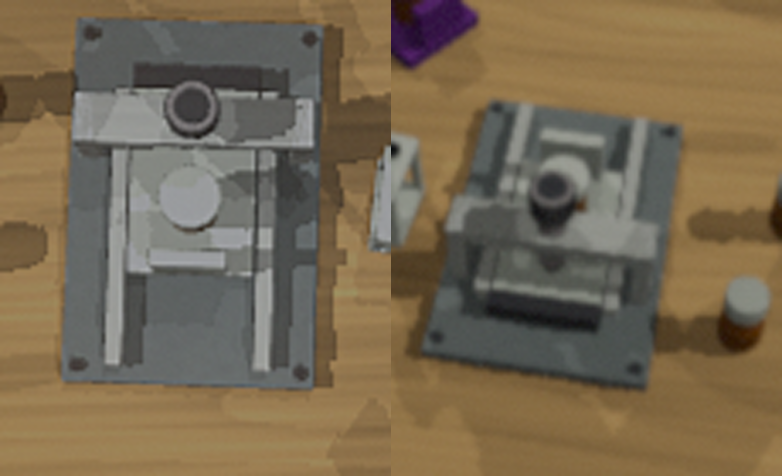

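View pics/top6.png

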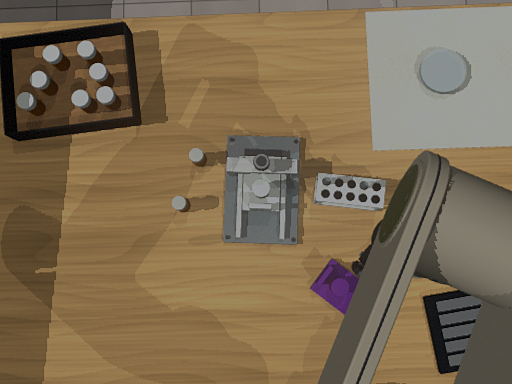

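The cell (190,197) and tab (187,259) are at the same pixels as when the carrier was pushed home, and the vials and rack have not moved. Handing in.

```bash
python3 -c "
from bench import r
print(r.hand_in())"
```

```text
the job is handed in; nothing more can be done
None
```

The carrier is home against the stop and clamped by the thumbscrew, and the job was handed in at about 22 s of the 72 s allowed.

- **Carrier:** I pushed it on the tab with shut fingers, creeping the last part. The push force went from a steady 6.5 N to 16.7 N when it met the stop, under the 30 N limit. In the images the cell and tab sit 0.8–1.1 mm short of home, inside the 2.5 mm allowed. They did not shift during tightening.
- **Thumbscrew:** I turned the head about 175° clockwise in total, in one grasp rather than several quarter turns, because the wrist had the range. Resistance rose from about 160° on. I stopped with a held-still torque of about 0.19 N m, which means roughly 29–46 N on the foot.
- **After letting go:** The final pictures show the gripper well clear, and the vials and rack where they started.

**What disagreed or stayed unchecked:**
- One step before the end the torque rose less than expected, from 0.12 to 0.13 N m over 9°. The fingers may have slipped a little at 50 N grip. With a 90 N grip and 6° more it rose to 0.19.
- The clamp force comes from that torque reading, which scattered by about ±0.03 N m per reading (I averaged 12). It was not measured again after I let go.
- The scene camera's sideways position for the cell was about 6 mm off the top camera's, because the head partly hid it, so I went by the top view.

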